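# Angle the vial rack past the lattice rod into the fraction collector

## Robot

A 6-joint arm with a two-finger parallel gripper is mounted at the origin on the work surface. World frame = base frame: x ahead of the robot, y to its left, z up, the work surface at z = 0. Lengths are in mm, angles in rad, forces in N, time in s.
With the tool pointing down it reaches from about 350 to 875 mm from the base axis. Payload 4.2 kg.
Tool frame: the origin (TCP) lies at the very end of the fingers, on their centre line; the grasp point (between the pads) lies arm.hold_point_z behind it (arm.hold_point_z is the distance from the TCP to the grasp point, in mm); z points along the fingers, y is the direction in which the jaws open and shut (so a half turn about z gives the same grasp; the last joint's range is limited). The gripper opens to 85 mm and grips with 20 to 120 N. Pads are 22 mm wide; open, the fingers measure 114 mm over their backs; the gripper's body (76 mm by 85 mm) begins 54 mm behind the grasp point. The pads swing forward as they close: fully open they stand 13 mm farther back than shut.
Start: joints at [1.581, 0.385, 0.008, 0, -1.194, -0.259], TCP at [153.869, 605.742, 231.312] pointing down, gripper open.
Joint ranges: [-3.14, 3.14], [-1.21, 2.06], [-1.07, 1.41], [-3.16, 2.05], [-2.99, -0.16], [-3.1, 3.1]. Speed limits (rad/s): [2.79, 2.79, 3.14, 3.14, 3.14, 3.14].

## Interface

Orientations are given as a unit quaternion [x, y, z, w].
In Python, from bench import arm gives the robot as it stands.
- The arm moves only by the tool step_arm, never from a script. Its argument "series" is a list of rows, each a list of 6 numbers: the shift along the world's x, y, z scaled (see below), then the turn, a rotation vector about the world's x, y, z scaled (see below). A call has 1 to 12 rows; each row is the pose to reach, as a shift and turn from the pose commanded when the call began; what a row does not reach only later rows make up. The controller multiplies each number of a shift by 400 mm and each number of a turn by pi/2 rad. A row lasts 1/12 s, in which the tool goes at most 41.7 mm and 7.16 degrees, less where a joint would pass 70% of its speed; a pose out of reach is approached as far as the arm can. A call with a number of a shift or a turn outside -1 to 1 is refused whole. A call with a gripper value outside its range is refused whole. "jaw" is the opening, from -1 (shut) to 1 (fully open), set as the call begins (left out, the last holds). The fingers move at their own pace and stop on an object; the grip force is fixed at half the most. Time passes only in rows, so rows that repeat a pose let the fingers close. It gives the time, the measured TCP pose, the force and the opening at its end, in the units of the state.
- arm.read_state(): the state, without advancing time (a new reading comes with each control period).
- arm.get_image(name): name is "scene" or "top"; returns a dict with "image" (384x512x3 uint8, red, green, blue), "camera_matrix" (3x3 intrinsics, pixels), "world_from_camera" (4x4, takes a point from camera to world coordinates). Camera axes: x right, y up, looking along -z (the intrinsics and any distortion apply to the point x, -y, -z); pixel columns grow to the right and rows downward; lengths in mm; the calibration is good to about 2 mm. A picture is of the moment at which its call begins. There is no depth.
- arm.job_done(): hands the job in, once; it reports no verdict.
The state is a dict: "clock": time; "joints": joint angles; "joint_vel": joint speeds; "joint_efforts": joint torques, N m; "position": TCP position; "ee_rot": TCP orientation; "contact_force": force on the tool from outside, world axes, zero at the start; "wrist_torque": the same for the moment, N m; "gripper_width": finger opening in mm.
Only numpy, scipy, OpenCV 4.12 (cv2) and the standard library are available. Lean on these libraries where they do the work, as an engineer would, in place of code of your own. Each camera call takes 0.05 s, during which the arm holds its last target.

## Task

Push the long white vial rack across the bench and into the bay of the fraction collector, using only the outside of the fingers: feed the rack's left end in behind the upright steel rod first, then swing the right end in, until the rack is fully home with its long side flush against the bay's back rail. The vials are open, so never grip, lift or tip the rack; do not knock the rod, which carries a glass column, and leave the beaker and the two capped vials where they are.

Things in the scene. Friction and masses are not known exactly. Their poses are not given: they have to be found in the camera images.
- rack: White plastic block 42 mm deep (own x), 270 long (own y), 40 high, loose on the bench, about 0.5 kg, ordinary friction; eight open 28 mm glass vials fixed in it, rims 69 mm up. Origin: centre of underside; +x: long side away from the robot, to end on the back rail; +y: to its left end. Starts before the bay, shifted right, left end right of the rod. Push it below 50 mm height and it does not tip.
- collector: Fixed fraction collector; its bay is open above and towards the robot, its floor is the bench. Origin: on the bench, foot of the back rail's front face, mid-bay. +x points into the bay, +y left along the rail. Rail: front face at x = 0, 36 mm high. Bay 310 mm wide. Home: rack origin at x = -21 mm, axes parallel to these, anywhere between the bay's two ends.
- rod: Upright fixed steel rod, 16 mm diameter, 190 mm high, before the bay mouth's left part: about 85 mm in front of the rail and 55 mm in from the control unit, so the rack cannot go in square. Origin: rod axis at bench level; axes parallel to the collector's. The ring at its foot is flush. A clamp 160 mm up holds a small glass column, 25 mm across, 56 mm beyond the rod over the bay, from 93 to 192 mm above the bench.
- beaker: Bystander, loose: a glass beaker 72 mm across and 92 mm high standing on the bench to the right of the collector. Origin: centre of its underside.
- vial_a: Bystander, loose: a capped glass vial, 28 mm across and 61 mm high, standing on the low black iron stand at the left (130 x 100 mm, top 40 mm above the bench). Origin: centre of its underside.
- vial_b: Bystander, loose: a second capped glass vial like the first, on the same stand. Origin: centre of its underside.
- unit_corner (a point): Left end of the bay: front inner corner, on the bench, of the white control unit (85 mm wide, 105 high); in the collector's frame x = -57 mm, y = +155 mm. The unit's inner side is the bay's left wall.
- cheek_corner (a point): Right end of the bay: front inner corner, on the bench, of the aluminium cheek (12 mm thick, 40 mm high); in the collector's frame x = -50 mm, y = -155 mm. Its inner side is the bay's right wall; ahead of this corner a thin lip flares about 18 mm forward and 18 mm outward (to the right) as a lead-in.
- rack_left (a point): Centre of the rack's left end face, 20 mm above the bench (rack frame: y = +135 mm).
- rack_right (a point): Centre of the rack's right end face, 20 mm above the bench (rack frame: y = -135 mm).

How it is judged (in metres and radians):
On the way, in this order (a step that is already met when the one before it is completed fails the run):
1. the rack's left end is in behind the rod while the right end is still outside the bay (y of rack_left in the frame of rod above 0.005 m and x of rack_left in the frame of rod above 0.015 m and x of rack_right in the frame of collector below -0.06 m), for 0.1 s.
2. the right end has swung into the bay, with the left end still behind the rod (y of rack_left in the frame of rod above 0.005 m and x of rack_left in the frame of rod above 0.015 m and x of rack_right in the frame of collector above -0.05 m), for 0.1 s.
At the end, for the whole second after the job is handed in: The rack stands flat and still on the bench inside the collector's bay, between control unit and cheek, its middle within 6 mm of touching the back rail and its long side parallel to the rail within 2 degrees; the beaker and the two capped vials are within 20 mm of where they stood (x of rack in the frame of collector between -0.027 and -0.015 m and y of rack in the frame of collector between -0.023 and 0.023 m and angle between the y axis of rack and the y axis of collector, either way round below 0.035 rad and height (world z) of rack below 0.004 m and angle between rack's own z axis and vertical below 0.05 rad and linear speed of rack below 0.01 m/s and distance of each of beaker, vial_a, vial_b from where it was at the start of the episode below 0.02 m).
It fails at once if the rack is lifted off the bench or tipped (height (world z) of rack above 0.012 m or angle between rack's own z axis and vertical above 0.15 rad).
It fails at once if the rack or a vial in it is taken between the fingers (x of the grasp point in the frame of rack between -0.016 and 0.016 m and y of the grasp point in the frame of rack between -0.13 and 0.13 m and z of the grasp point in the frame of rack below 0.086 m).
It fails at once if the rack is knocked or forced against the rod (more than 15 N) (contact force between rack and rod above 15 N).
It fails at once if the robot knocks the rod or its glass column (more than 3 N) (contact force between any of the arm, the fingers and rod above 3 N).
It fails at once if the beaker or a capped vial is knocked over or shoved (distance of any of beaker, vial_a, vial_b from where it was at the start of the episode above 0.03 m or angle between any of beaker, vial_a, vial_b's own z axis and vertical above 0.3 rad).
It also fails if it takes over 72 s, if anything falls off the work surface, if the arm or the gripper's body presses on something with over 40 N, if the wrist force passes 120 N, or if a joint passes its speed limit or range.

## Working session

There is one attempt and no reset: what is moved stays moved. The work goes in short steps, Python scripts to look and compute and a tool call to move; the robot and the scene stay as the last step left them, time stands still between calls to the robot, and variables do not carry over. Pictures are saved under pics/ and viewed, and the job is handed in when it is done.

Besides the shell and the picture viewer there is one more tool, called in YAML: its name, and indented under it one key for each argument. step_arm: Moves the arm, as the interface text tells. Shifts and turns lie within -1 to 1; 1 stands for 400 mm of shift or pi/2 rad of turn. Its arguments: {"type":"object","properties":{"series":{"type":"array","items":{"type":"array","items":{"type":"number","minimum":-1,"maximum":1}}},"jaw":{"type":"number"}},"required":["series"]}

```bash
ls; mkdir -p pics
python3 - <<'E'
from bench import arm
import cv2,numpy as np
for n in ("scene","top"):
    d=arm.get_image(n); cv2.imwrite(f"pics/{n}0.png",d["image"][:,:,::-1]); print(n,d["camera_matrix"],np.round(d["world_from_camera"],4).tolist(),[k for k in d])
    np.savez(f"{n}0.npz",**{k:d[k] for k in("image","camera_matrix","world_from_camera")})
print(arm.read_state(),arm.hold_point_z)
E
```

```text
pics
scene [[390.70341631   0.         249.92852054]
 [  0.         390.70341631 202.56245137]
 [  0.           0.           1.        ]] [[-0.8465, -0.371, 0.382, 941.4367], [0.5324, -0.6014, 0.5957, 608.7385], [0.0087, 0.7076, 0.7066, 772.8285], [0.0, 0.0, 0.0, 1.0]] ['image', 'camera_matrix', 'world_from_camera']
top [[412.99947071   0.         259.48913765]
 [  0.         412.99947071 189.98802967]
 [  0.           0.           1.        ]] [[-0.0126, 0.9957, -0.0923, 474.3435], [-0.9999, -0.0124, 0.003, 12.7853], [0.0019, 0.0923, 0.9957, 1067.8875], [0.0, 0.0, 0.0, 1.0]] ['image', 'camera_matrix', 'world_from_camera']
{'clock': 0.1, 'joints': array([ 1.58062447e+00,  3.85472319e-01,  6.76657862e-03, -4.18373015e-04,
       -1.19400843e+00, -2.58606442e-01]), 'joint_vel': array([-0.00185677, -0.00230502,  0.00397132,  0.00199074,  0.00023324,
        0.00078714]), 'joint_efforts': array([-3.72155737e-04, -3.93315125e+01,  1.88929135e+01,  4.19794723e+00,
       -2.56386833e-03,  8.14626276e-06]), 'position': array([153.74313127, 605.25808905, 230.33947575]), 'ee_rot': array([ 9.92263589e-01, -1.24145123e-01, -6.43721824e-05,  9.76314393e-04]), 'contact_force': array([0.17298456, 0.33904037, 1.16150086]), 'wrist_torque': array([-0.0154405 ,  0.01115391,  0.02729985]), 'gripper_width': 85.22395664376161} 18.700000000000003
```

View pics/scene0.png

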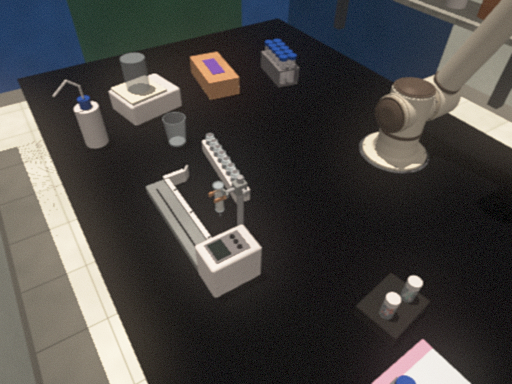

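View pics/top0.png

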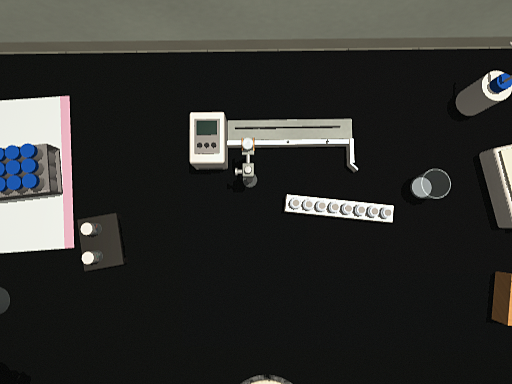

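```bash
cat > h.py <<'E'
import numpy as np,cv2
def ray(d,u,v,z):
    K=d["camera_matrix"];T=d["world_from_camera"]
    c=np.array([(u-K[0,2])/K[0,0],-(v-K[1,2])/K[1,1],-1.])
    r=T[:3,:3]@c;o=T[:3,3];return o+r*(z-o[2])/r[2]
def proj(d,p):
    K=d["camera_matrix"];T=d["world_from_camera"]
    c=T[:3,:3].T@(np.asarray(p,float)-T[:3,3]);return K[0,0]*c[0]/-c[2]+K[0,2],K[1,1]*-c[1]/-c[2]+K[1,2]
def crop(d,x0,y0,x1,y1,s,name):
    im=d["image"][y0:y1,x0:x1,::-1];cv2.imwrite(name,cv2.resize(np.ascontiguousarray(im),None,fx=s,fy=s,interpolation=cv2.INTER_CUBIC))
E
python3 - <<'E'
from h import *
d=np.load("top0.npz"); crop(d,180,100,380,240,4,"pics/t0c.png")
d=np.load("scene0.npz"); crop(d,130,120,290,300,3.3,"pics/s0c.png")
E
```

```text
(no output)
```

View pics/t0c.png

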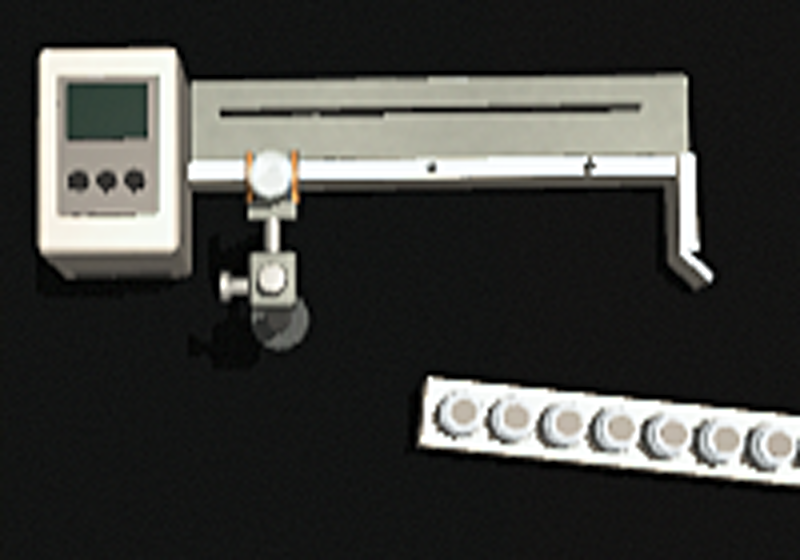

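View pics/s0c.png

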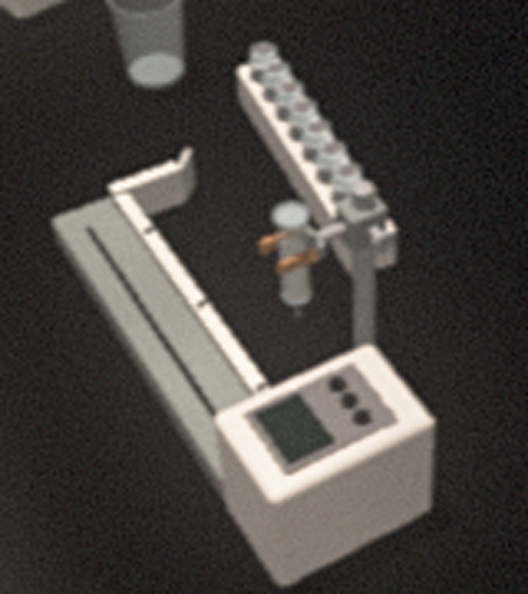

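Run:
```python
from h import *
t=np.load("top0.npz"); s=np.load("scene0.npz")
def T(n,u,v,z): print(n,np.round(ray(t,180+(u+.5)/4-.5,100+(v+.5)/4-.5,z),1))
def S(n,u,v,z): print(n,np.round(ray(s,130+(u+.5)/3.3-.5,120+(v+.5)/3.3-.5,z),1))
T("rail footL",190,191,0);T("rail footR",665,188,0);T("rail topL",190,182,36);T("rail topR",668,177,36)
T("unit foot corner",190,277,0);T("unit top corner",181,250,105)
T("cheek foot",665,262,0);T("cheek inner top",682,252,40);T("rod ring",280,320,0);T("rod top?",271,278,190); T("rail end",690,75,0)
T("rackLfar",428,377,40);T("rackLnear",418,447,40)
print("rackR",ray(t,394,206.5,40),ray(t,392.5,221,40))
print("beaker",ray(t,421,188,0),ray(t,434,183,92))
print("vials",ray(t,88,229,101),ray(t,88,258,101))
S("railtop front L",268,382,36);S("rail top front R",131,186,36);S("unit top front inner",370,347,105)
S("rack left far top",347,269,40);S("left near top",397,233,40);S("rodtop",363,194,190);S("cheektop",190,158,40)
```

```text
rail footL [686.6  92.9   0. ]
rail footR [ 684.8 -218.5    0. ]
rail topL [685.2  90.2  36. ]
rail topR [ 684.7 -212.9   36. ]
unit foot corner [629.7  93.2   0. ]
unit top corner [630.5  90.5 105. ]
cheek foot [ 635.8 -217.     0. ]
cheek inner top [ 635.9 -219.3   40. ]
rod ring [600.8  34.8   0. ]
rod top? [601.   35.5 190. ]
rail end [ 760.2 -237.5    0. ]
rackLfar [559. -58.  40.]
rackLnear [515.4 -51.   40. ]
rackR [ 524.14539673 -324.98851756   40.        ] [ 488.17341003 -319.72146365   40.        ]
beaker [ 573.30703533 -410.42333293    0.        ] [ 576.33967306 -405.48988824   92.        ]
vials [477.71671193 410.33916806 101.        ] [410.88033835 408.62335895 101.        ]
railtop front L [685.7  33.9  36. ]
rail top front R [ 681.9 -224.1   36. ]
unit top front inner [634.6  96.9 105. ]
rack left far top [576.8 -34.7  40. ]
left near top [519.8 -49.4  40. ]
rodtop [605.2  40.2 190. ]
cheektop [ 623.8 -227.    40. ]
```

```bash
cat >> h.py <<'E'
def rack(d,box):
    # top face silhouette at z=40 by bright mask + minAreaRect in world coords
    u0,v0,u1,v1=box
    s=4
    im=cv2.resize(np.ascontiguousarray(d["image"][v0:v1,u0:u1]),None,fx=s,fy=s,interpolation=cv2.INTER_CUBIC)
    m=(im.min(2)>110).astype(np.uint8)
    m=cv2.morphologyEx(m,cv2.MORPH_CLOSE,np.ones((25,25)))
    cs,_=cv2.findContours(m,cv2.RETR_EXTERNAL,cv2.CHAIN_APPROX_NONE)
    c=max(cs,key=cv2.contourArea)[:,0,:]
    w=np.array([ray(d,u0+(x+.5)/s-.5,v0+(y+.5)/s-.5,40)[:2] for x,y in c],np.float32)
    r=cv2.minAreaRect(w);b=cv2.boxPoints(r)
    return r,b
E
python3 - <<'E'
from h import *
t=np.load("top0.npz")
print(rack(t,(275,180,405,235)))
E
```

```text
(((522.3289184570312, -187.7229461669922), (269.9927978515625, 44.21276092529297), 83.25247955322266), array([[ 484.51434 , -319.18692 ],
       [ 528.42084 , -324.38168 ],
       [ 560.1435  ,  -56.258972],
       [ 516.237   ,  -51.06421 ]], dtype=float32))
```

step_arm:
  series:
    - [0.05, -0.1, 0, 0, 0, 0]
    - [0.1, -0.2, 0, 0, 0, 0]
    - [0.15, -0.3, 0, 0, 0, 0]
    - [0.2, -0.4, 0, 0, 0, 0.03]
    - [0.24, -0.5, 0, 0, 0, 0.06]
    - [0.28, -0.6, 0, 0, 0, 0.085]
    - [0.32, -0.7, 0, 0, 0, 0.085]
    - [0.36, -0.8, 0, 0, 0, 0.085]
    - [0.4, -0.9, 0, 0, 0, 0.085]
    - [0.42, -1, 0, 0, 0, 0.085]
    - [0.42, -1, 0, 0, 0, 0.085]
    - [0.42, -1, 0, 0, 0, 0.085]
  jaw: 1

```text
clock: 1.1
position: [321.6, 202.2, 231.1]
ee_rot: [0.998, -0.06, -0.0, 0.0]
contact_force: [0.0, 0.1, -1.1]
gripper_width: 85.4
```

step_arm:
  series:
    - [0.04, -0.1, 0, 0, 0, 0]
    - [0.08, -0.2, 0, 0, 0, 0]
    - [0.12, -0.3, 0, 0, 0, 0]
    - [0.16, -0.4, 0, 0, 0, 0]
    - [0.2, -0.5, 0, 0, 0, 0]
    - [0.24, -0.6, 0, 0, 0, 0]
    - [0.28, -0.7, 0, 0, 0, 0]
    - [0.32, -0.8, 0, 0, 0, 0]
    - [0.36, -0.9, 0, 0, 0, 0]
    - [0.365, -0.96, -0.05, 0, 0, 0]
    - [0.365, -0.96, -0.15, 0, 0, 0]
    - [0.365, -0.96, -0.25, 0, 0, 0]

```text
clock: 2.1
position: [469.4, -180.1, 130.6]
ee_rot: [0.998, -0.06, 0.002, -0.0]
contact_force: [0.1, -0.4, -1.2]
gripper_width: 85.5
```

step_arm:
  series:
    - [0, 0, -0.06, 0, 0, 0]
    - [0, 0, -0.14, 0, 0, 0]
    - [0, 0, -0.22, 0, 0, 0]
    - [0, 0, -0.29, 0, 0, 0]
    - [0, 0, -0.29, 0, 0, 0]

```text
clock: 2.52
position: [463.9, -177.4, 10.0]
ee_rot: [0.998, -0.058, -0.006, -0.0]
contact_force: [-1.2, 0.6, -1.2]
gripper_width: 85.3
```

Run:
```python
from bench import arm
from h import *
d=arm.get_image("top"); crop(d,230,100,430,250,4,"pics/t1.png")
s=arm.read_state();print({k:np.round(s[k],3) for k in("clock","position","ee_rot","contact_force","joints")})
```

```text
{'clock': np.float64(2.567), 'position': array([ 465.975, -177.78 ,   12.728]), 'ee_rot': array([ 0.998, -0.057, -0.004,  0.   ]), 'contact_force': array([0.265, 0.109, 0.014]), 'joints': array([-0.038,  0.458, -0.55 , -0.   , -0.57 ,  1.494])}
```

View pics/t1.png

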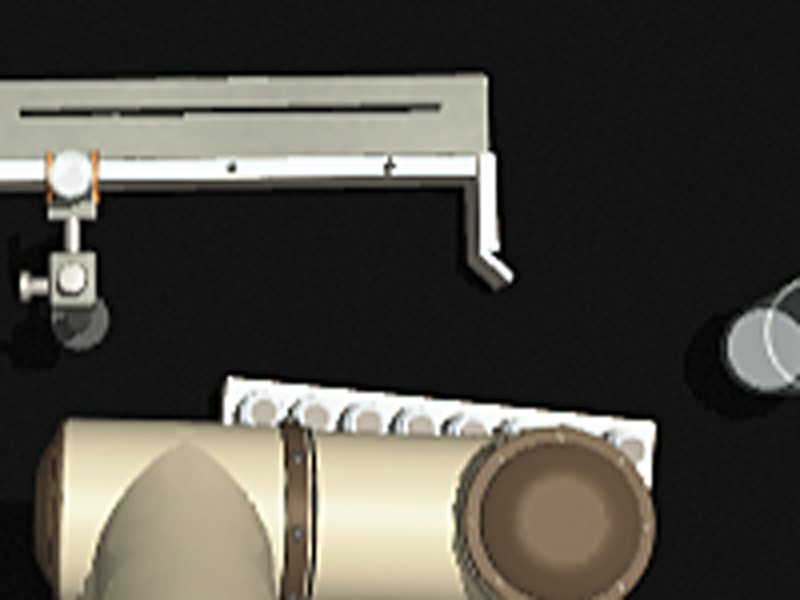

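Run:
```python
from bench import arm
from h import *
d=arm.get_image("scene"); crop(d,100,60,400,300,2.6,"pics/s1.png")
```

```text
(no output)
```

View pics/s1.png

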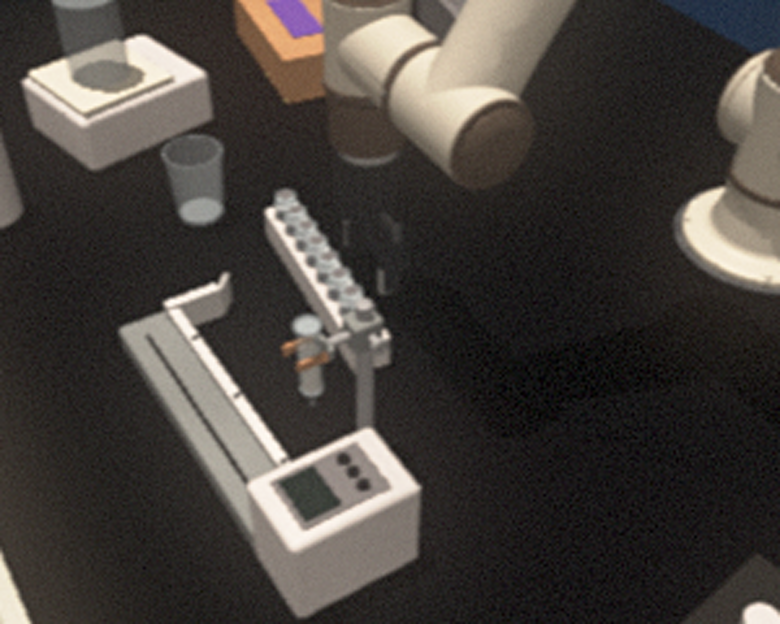

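Run:
```python
from h import *
t=np.load("top0.npz"); s=np.load("scene0.npz")
for z in range(200,560,30):
    a=ray(t,241,230,z);b=ray(s,289,114.6,z);print(z,np.round(a[:2]),np.round(b[:2]),round(np.linalg.norm(a-b)))
```

```text
200 [471.  50.] [ 365. -102.] 185
230 [471.  49.] [395. -65.] 137
260 [471.  47.] [425. -27.] 88
290 [472.  46.] [455.  10.] 40
320 [472.  45.] [486.  47.] 14
350 [472.  43.] [516.  84.] 60
380 [472.  42.] [546. 121.] 108
410 [472.  41.] [576. 159.] 157
440 [472.  40.] [606. 196.] 206
470 [472.  38.] [637. 233.] 255
500 [472.  37.] [667. 270.] 304
530 [472.  36.] [697. 307.] 352
```

step_arm:
  series:
    - [0.015, -0.002, 0, 0, 0, 0]
    - [0.03, -0.003, 0, 0, 0, 0]
    - [0.043, -0.004, 0, 0, 0, 0]
    - [0.053, -0.005, 0, 0, 0, 0]
    - [0.06, -0.006, 0, 0, 0, 0]
    - [0.066, -0.006, 0, 0, 0, 0]
    - [0.075, -0.006, 0, 0, 0, -0.005]
    - [0.085, -0.006, 0, 0, 0, -0.012]
    - [0.096, -0.005, 0, 0, 0, -0.02]
    - [0.107, -0.004, 0, 0, 0, -0.028]
    - [0.118, -0.003, 0, 0, 0, -0.036]
    - [0.13, -0.002, 0, 0, 0, -0.044]

```text
clock: 3.62
position: [520.2, -179.0, 15.2]
ee_rot: [0.996, -0.093, -0.0, 0.0]
contact_force: [-4.1, -0.7, 2.5]
gripper_width: 85.3
```

step_arm:
  series:
    - [0.01, 0.0, 0, 0, 0, -0.008]
    - [0.02, 0.001, 0, 0, 0, -0.016]
    - [0.03, 0.001, 0, 0, 0, -0.024]
    - [0.04, 0.001, 0, 0, 0, -0.032]
    - [0.05, 0.002, 0, 0, 0, -0.04]
    - [0.058, 0.002, 0, 0, 0, -0.048]
    - [0.066, 0.002, 0, 0, 0, -0.056]
    - [0.072, 0.002, 0, 0, 0, -0.06]
    - [0.074, 0.002, 0, 0, 0, -0.06]
    - [0.074, 0.002, 0, 0, 0, -0.06]

```text
clock: 4.45
position: [550.0, -178.3, 15.3]
ee_rot: [0.99, -0.139, 0.0, -0.0]
contact_force: [-1.2, -0.2, 0.2]
gripper_width: 85.6
```

```bash
cat > look.py <<'E'
import sys
from bench import arm
from h import *
n=sys.argv[1]
d=arm.get_image("top"); np.savez(f"top{n}.npz",**{k:d[k] for k in("image","camera_matrix","world_from_camera")}); crop(d,230,100,430,250,4,f"pics/t{n}.png")
if len(sys.argv)>2:
    d=arm.get_image("scene"); crop(d,100,60,400,300,2.6,f"pics/s{n}.png")
s=arm.read_state();print({k:np.round(s[k],3).tolist() for k in("clock","position","ee_rot","contact_force","joints")})
E
python3 look.py 2 s
```

```text
{'clock': 4.55, 'position': [549.956, -178.264, 15.293], 'ee_rot': [0.99, -0.139, 0.001, -0.0], 'contact_force': [-0.888, -0.129, -1.538], 'joints': [-0.033, 0.546, -0.355, -0.0, -0.669, 1.325]}
```

View pics/t2.png

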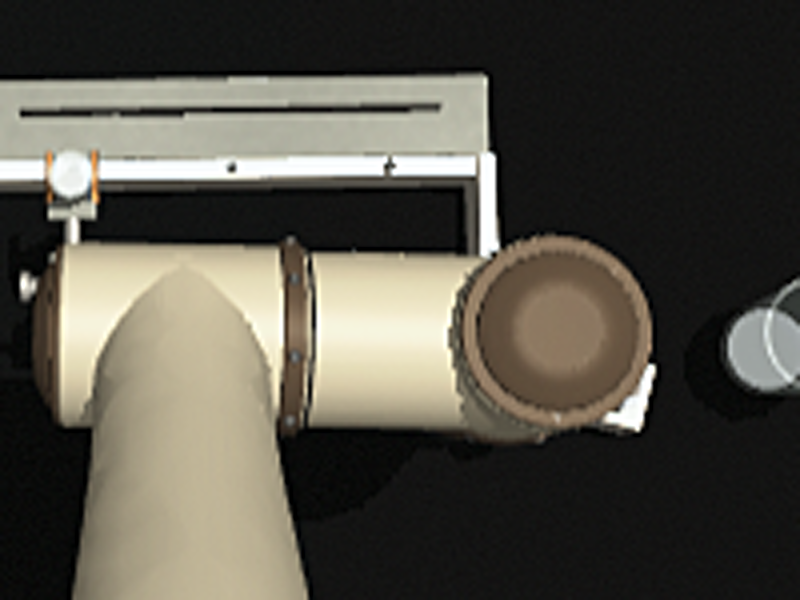

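View pics/s2.png

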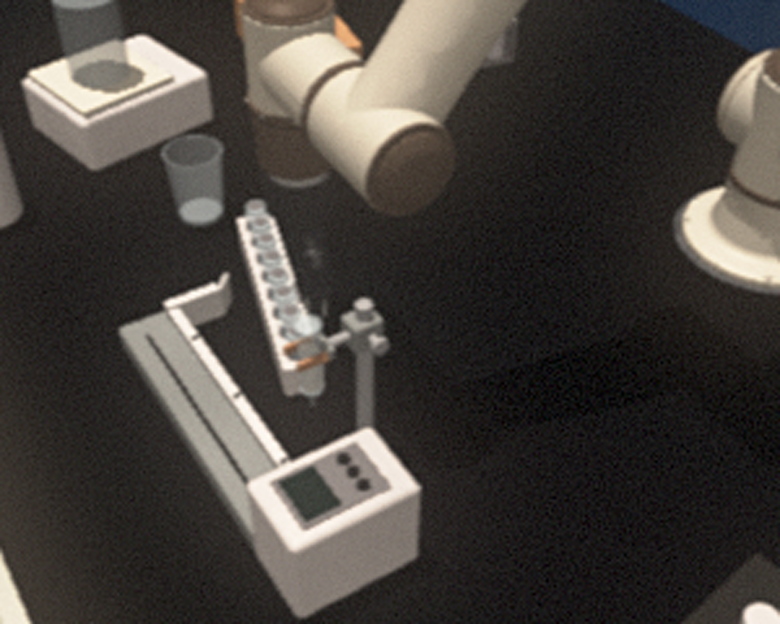

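step_arm:
  series:
    - [-0.04, 0.012, 0, 0, 0, 0]
    - [-0.084, 0.024, 0, 0, 0, 0]
    - [-0.084, 0.024, 0.07, 0, 0, 0]
    - [-0.084, 0.024, 0.17, 0, 0, -0.05]
    - [-0.1, -0.02, 0.26, 0, 0, -0.12]
    - [-0.13, -0.1, 0.3, 0, 0, -0.2]
    - [-0.16, -0.2, 0.3, 0, 0, -0.28]
    - [-0.16, -0.3, 0.3, 0, 0, -0.36]
    - [-0.16, -0.4, 0.3, 0, 0, -0.44]
    - [-0.16, -0.5, 0.3, 0, 0, -0.52]
    - [-0.16, -0.55, 0.3, 0, 0, -0.6]
    - [-0.16, -0.55, 0.3, 0, 0, -0.68]
  jaw: -0.65

```text
clock: 5.55
position: [486.1, -403.0, 135.3]
ee_rot: [0.78, -0.626, 0.002, 0.0]
contact_force: [0.6, 0.7, -0.8]
gripper_width: 15.2
```

```bash
python3 look.py 3 s; python3 -c "
from h import *
print(rack(np.load('top3.npz'),(260,150,405,235)))"
```

```text
{'clock': 5.65, 'position': [485.836, -399.77, 135.187], 'ee_rot': [0.783, -0.622, 0.001, -0.0], 'contact_force': [0.761, -0.324, 0.506], 'joints': [-0.432, 0.469, -0.112, 0.0, -0.987, 0.659]}
(((579.590576171875, -190.59100341796875), (269.8371887207031, 44.51924133300781), 73.99784088134766), array([[ 521.      , -314.1453  ],
       [ 563.7942  , -326.41806 ],
       [ 638.18115 ,  -67.03671 ],
       [ 595.38696 ,  -54.763947]], dtype=float32))
```

View pics/t3.png

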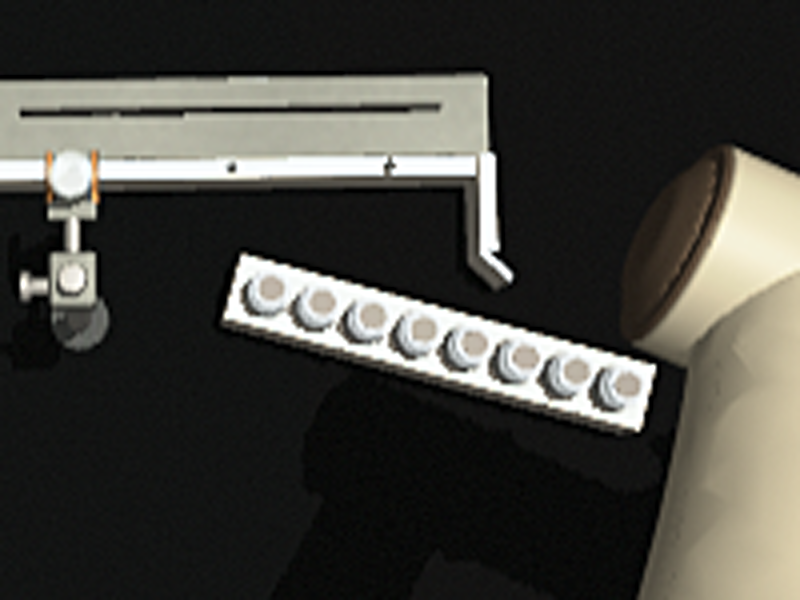

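step_arm:
  series:
    - [0.03, 0.03, 0, 0, 0, -0.07]
    - [0.06, 0.06, 0, 0, 0, -0.14]
    - [0.09, 0.09, 0, 0, 0, -0.21]
    - [0.126, 0.134, 0, 0, 0, -0.28]
    - [0.126, 0.134, 0, 0, 0, -0.323]
    - [0.126, 0.134, -0.07, 0, 0, -0.323]
    - [0.126, 0.134, -0.14, 0, 0, -0.323]
    - [0.126, 0.134, -0.2, 0, 0, -0.323]
    - [0.126, 0.134, -0.25, 0, 0, -0.323]
    - [0.126, 0.134, -0.27, 0, 0, -0.323]
    - [0.126, 0.134, -0.27, 0, 0, -0.323]

```text
clock: 6.57
position: [535.1, -343.5, 25.4]
ee_rot: [-0.603, 0.798, 0.001, -0.001]
contact_force: [-0.1, -1.2, -0.6]
gripper_width: 14.8
```

```bash
python3 look.py 4 s
```

```text
{'clock': 6.667, 'position': [536.944, -344.674, 28.359], 'ee_rot': [-0.603, 0.798, -0.001, 0.0], 'contact_force': [1.23, 0.319, -0.044], 'joints': [-0.317, 0.603, -0.188, 0.001, -0.778, 0.041]}
```

View pics/s4.png

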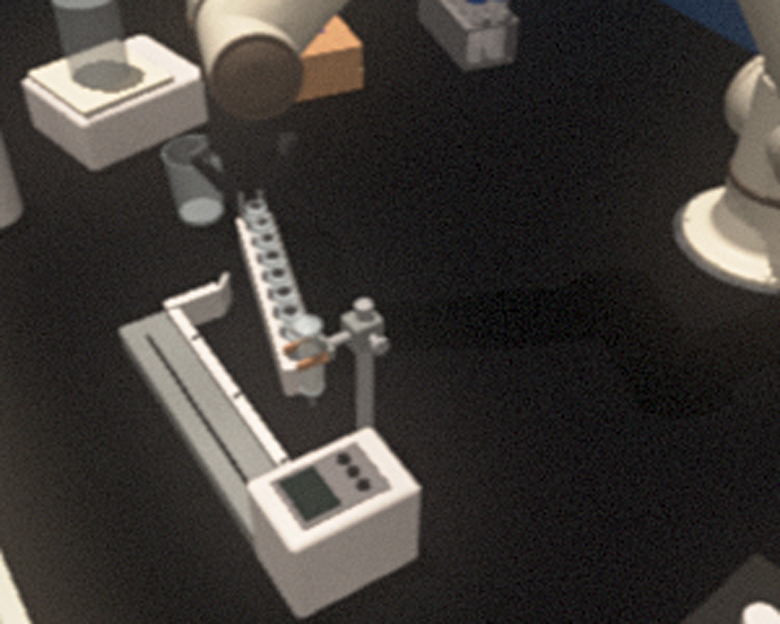

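View pics/t4.png

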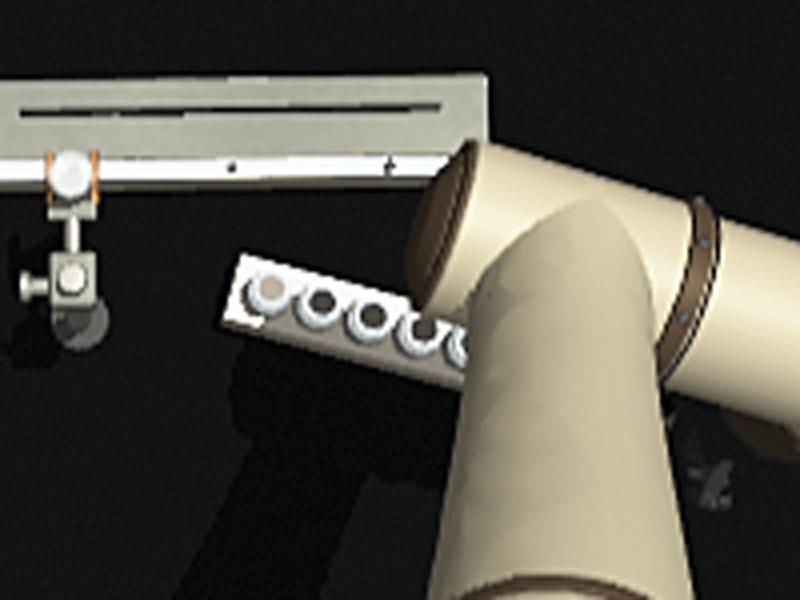

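step_arm:
  series:
    - [0.005, 0.017, 0, 0, 0, 0]
    - [0.008, 0.028, 0, 0, 0, 0]
    - [0.011, 0.038, 0, 0, 0, 0]
    - [0.014, 0.05, 0, 0, 0, 0]
    - [0.018, 0.064, 0, 0, 0, 0]
    - [0.023, 0.08, 0, 0, 0, 0]
    - [0.028, 0.097, 0, 0, 0, 0]
    - [0.033, 0.115, 0, 0, 0, 0]
    - [0.038, 0.133, 0, 0, 0, 0]
    - [0.043, 0.151, 0, 0, 0, 0]
    - [0.048, 0.168, 0, 0, 0, 0]
    - [0.0516, 0.18, 0, 0, 0, 0]

```text
clock: 7.67
position: [556.6, -271.6, 27.2]
ee_rot: [-0.602, 0.798, 0.0, -0.0]
contact_force: [-0.6, -3.9, 2.8]
gripper_width: 15.2
```

```bash
python3 look.py 5 s
```

```text
{'clock': 7.767, 'position': [556.542, -271.014, 26.744], 'ee_rot': [-0.602, 0.798, 0.001, 0.0], 'contact_force': [0.048, 0.243, 0.017], 'joints': [-0.193, 0.582, -0.237, -0.002, -0.753, -0.084]}
```

View pics/s5.png

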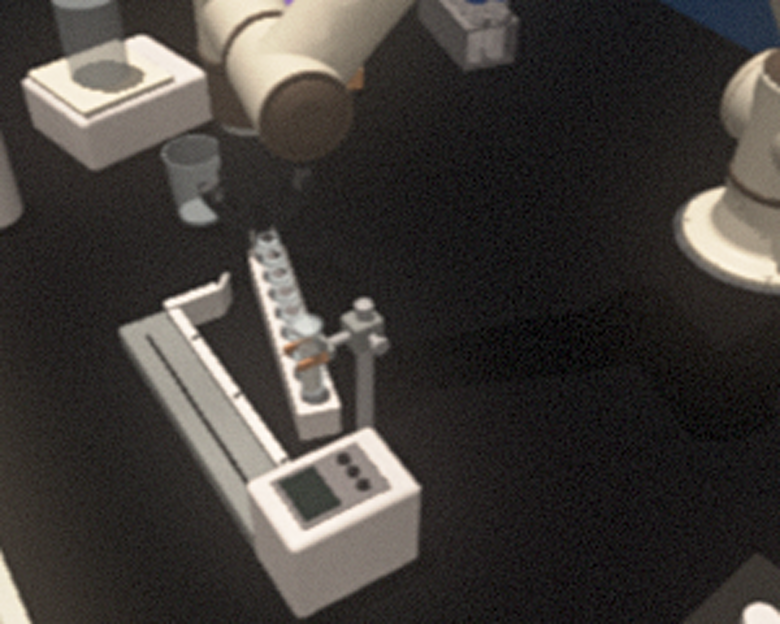

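View pics/t5.png

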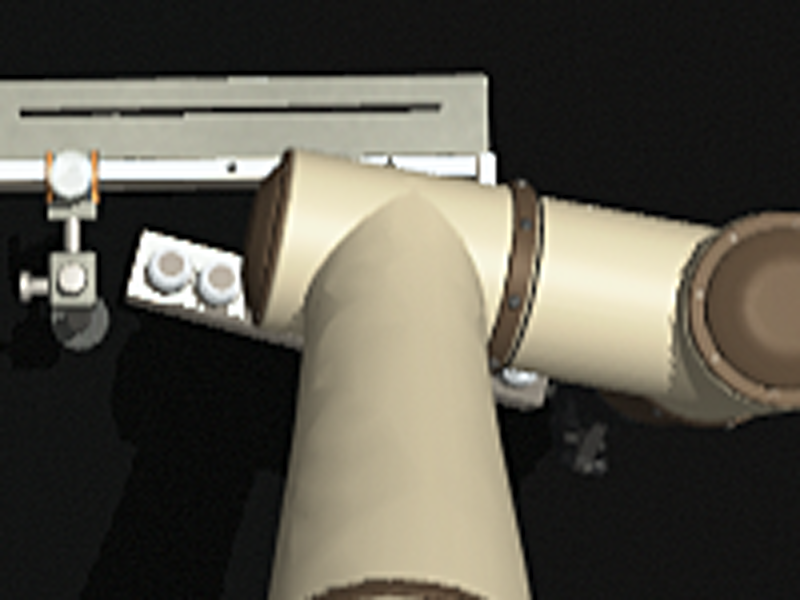

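Run:
```python
from h import *
t=np.load("top5.npz")
for u,v in((147,231),(127,298)): print(np.round(ray(t,230+(u+.5)/4-.5,100+(v+.5)/4-.5,40),1))
```

```text
[651.9  -8.7  40. ]
[609.5   4.4  40. ]
```

step_arm:
  series:
    - [0.002, 0.008, 0, 0, 0, 0]
    - [0.005, 0.018, 0, 0, 0, 0]
    - [0.008, 0.029, 0, 0, 0, 0]
    - [0.012, 0.041, 0, 0, 0, 0]
    - [0.0155, 0.054, 0, 0, 0, 0]
    - [0.019, 0.067, 0, 0, 0, 0]
    - [0.023, 0.08, 0, 0, 0, 0]
    - [0.0265, 0.093, 0, 0, 0, 0]
    - [0.03, 0.104, 0, 0, 0, 0]
    - [0.031, 0.108, 0, 0, 0, 0]

```text
clock: 8.6
position: [569.2, -228.6, 27.4]
ee_rot: [-0.602, 0.798, -0.0, 0.0]
contact_force: [-1.2, -1.0, -0.8]
gripper_width: 14.8
```

```bash
python3 look.py 6 s
```

```text
{'clock': 8.7, 'position': [569.349, -228.887, 27.506], 'ee_rot': [-0.602, 0.798, -0.0, 0.0], 'contact_force': [0.05, -0.201, 1.022], 'joints': [-0.119, 0.573, -0.253, -0.0, -0.744, -0.159]}
```

View pics/s6.png

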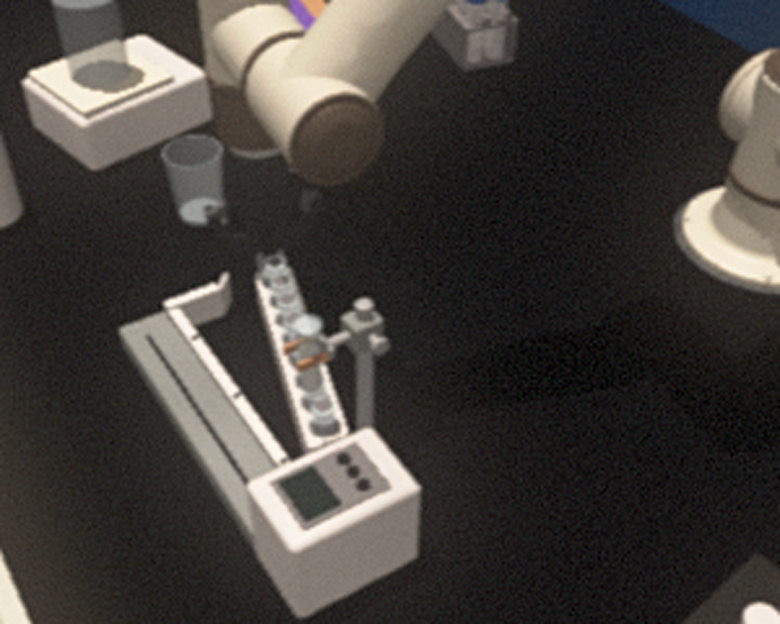

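View pics/t6.png

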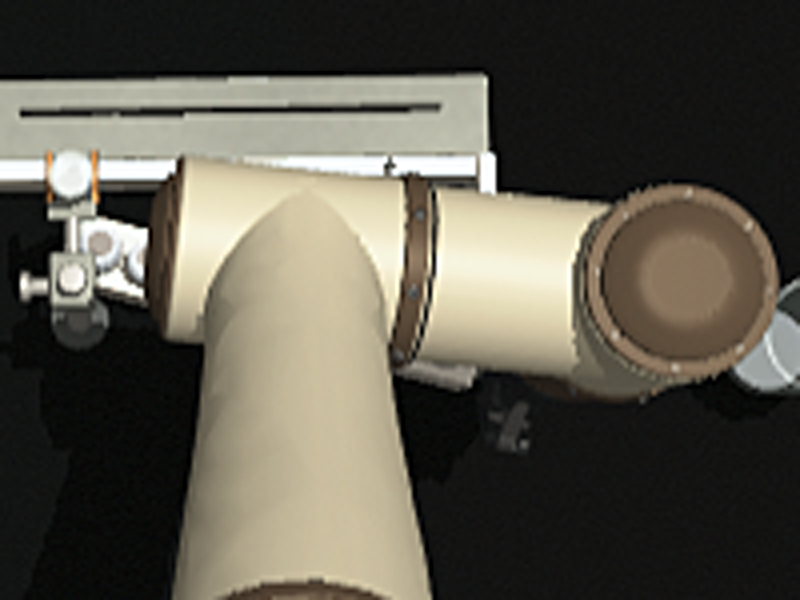

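step_arm:
  series:
    - [0.002, 0.008, 0, 0, 0, 0]
    - [0.005, 0.017, 0, 0, 0, 0]
    - [0.008, 0.027, 0, 0, 0, 0]
    - [0.011, 0.037, 0, 0, 0, 0]
    - [0.014, 0.047, 0, 0, 0, 0]
    - [0.0165, 0.056, 0, 0, 0, 0]
    - [0.019, 0.065, 0, 0, 0, 0]
    - [0.02, 0.07, 0, 0, 0, 0]
    - [0.02, 0.07, 0, 0, 0, 0]

```text
clock: 9.45
position: [577.3, -200.8, 27.4]
ee_rot: [-0.602, 0.798, -0.0, 0.0]
contact_force: [0.1, 0.2, 0.1]
gripper_width: 15.0
```

step_arm:
  series:
    - [-0.015, -0.053, 0, 0, 0, 0]
    - [-0.028, -0.096, 0, 0, 0, 0]
    - [-0.05, -0.12, 0.1, 0, 0, 0.03]
    - [-0.12, -0.14, 0.2, 0, 0, 0.1]
    - [-0.2, -0.16, 0.25, 0, 0, 0.18]
    - [-0.26, -0.16, 0.27, 0, 0, 0.26]
    - [-0.3, -0.16, 0.27, 0, 0, 0.34]
    - [-0.35, -0.16, 0.27, 0, 0, 0.42]
    - [-0.35, -0.16, 0.27, 0, 0, 0.5]
  jaw: -1

```text
clock: 10.2
position: [433.3, -264.5, 135.4]
ee_rot: [0.862, -0.507, -0.001, -0.001]
contact_force: [-0.6, -0.1, -0.2]
gripper_width: -0.2
```

```bash
python3 look.py 7 s;  python3 -c "
from h import *
print(rack(np.load('top7.npz'),(265,155,405,215)))"
```

```text
{'clock': 10.3, 'position': [436.47, -265.113, 135.596], 'ee_rot': [0.861, -0.509, 0.0, -0.0], 'contact_force': [1.081, 0.152, -0.304], 'joints': [-0.228, 0.287, -0.404, -0.001, -0.878, 0.731]}
(((610.3051147460938, -93.79058837890625), (198.3350830078125, 52.65869140625), 74.36215209960938), array([[ 558.2192  , -182.19019 ],
       [ 608.92865 , -196.38464 ],
       [ 662.39105 ,   -5.390991],
       [ 611.6816  ,    8.803467]], dtype=float32))
```

View pics/s7.png

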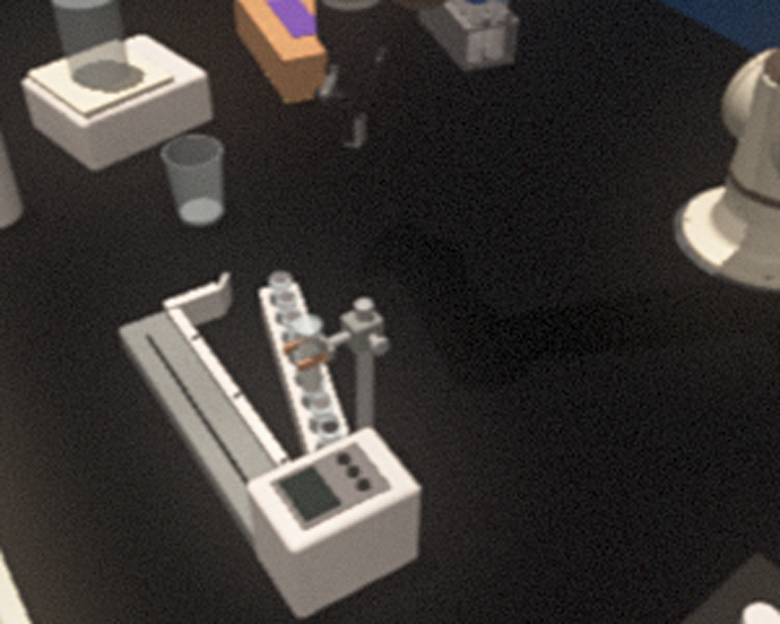

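View pics/t7.png

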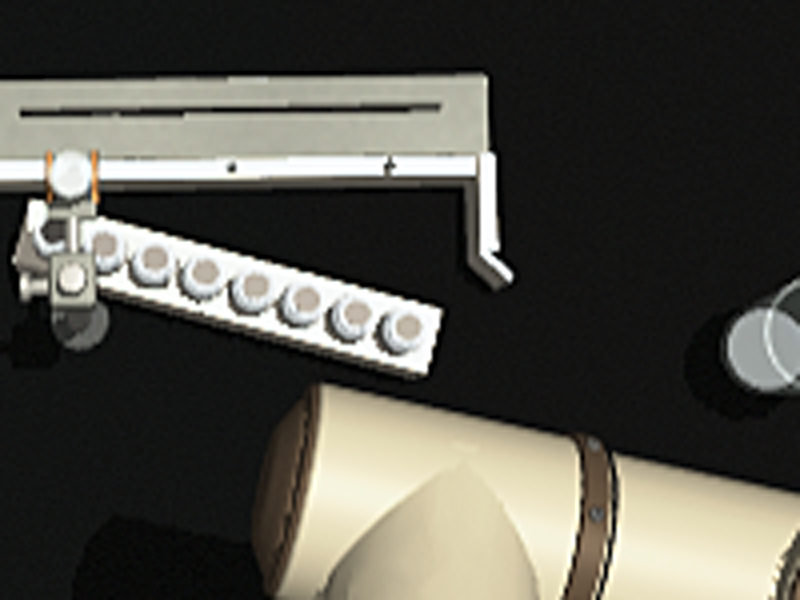

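Run:
```python
from h import *
t=np.load("top7.npz")
P=[ray(t,230+(u+.5)/4-.5,100+(v+.5)/4-.5,40) for u,v in((442,311),(36,200),(427,372))]
for p in P: print(np.round(p,1))
l=P[1]-P[0];print(np.arctan2(l[0],l[1]),np.linalg.norm(l))
```

```text
[ 598.9 -192.9   40. ]
[672.5  61.   40. ]
[ 560.6 -182.4   40. ]
0.2822862472093509 264.3750147506384
```

step_arm:
  series:
    - [0.02, 0.06, 0, 0, 0, 0.07]
    - [0.05, 0.12, 0, 0, 0, 0.14]
    - [0.08, 0.2, 0, 0, 0, 0.21]
    - [0.13, 0.28, 0, 0, 0, 0.28]
    - [0.19, 0.36, 0, 0, 0, 0.35]
    - [0.25, 0.42, 0, 0, 0, 0.43]
    - [0.278, 0.439, 0, 0, 0, 0.5]
    - [0.278, 0.439, 0, 0, 0, 0.5]
    - [0.278, 0.439, -0.08, 0, 0, 0.5]
    - [0.278, 0.439, -0.17, 0, 0, 0.5]
    - [0.278, 0.439, -0.25, 0, 0, 0.5]
    - [0.278, 0.439, -0.3, 0, 0, 0.5]
  jaw: 1

```text
clock: 11.3
position: [545.9, -90.0, 12.0]
ee_rot: [0.99, -0.144, -0.002, 0.0]
contact_force: [0.4, 0.5, -0.3]
gripper_width: 85.3
```

```bash
python3 look.py 8 s
```

```text
{'clock': 11.4, 'position': [544.815, -90.267, 11.4], 'ee_rot': [0.99, -0.143, -0.004, 0.001], 'contact_force': [-0.851, 0.262, 0.602], 'joints': [0.129, 0.524, -0.416, -0.001, -0.64, 1.156]}
```

View pics/s8.png

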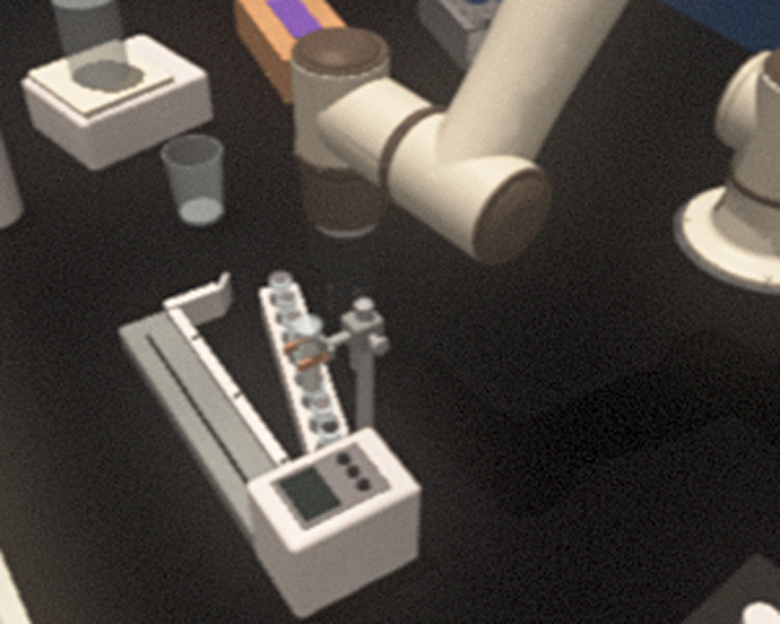

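View pics/t8.png

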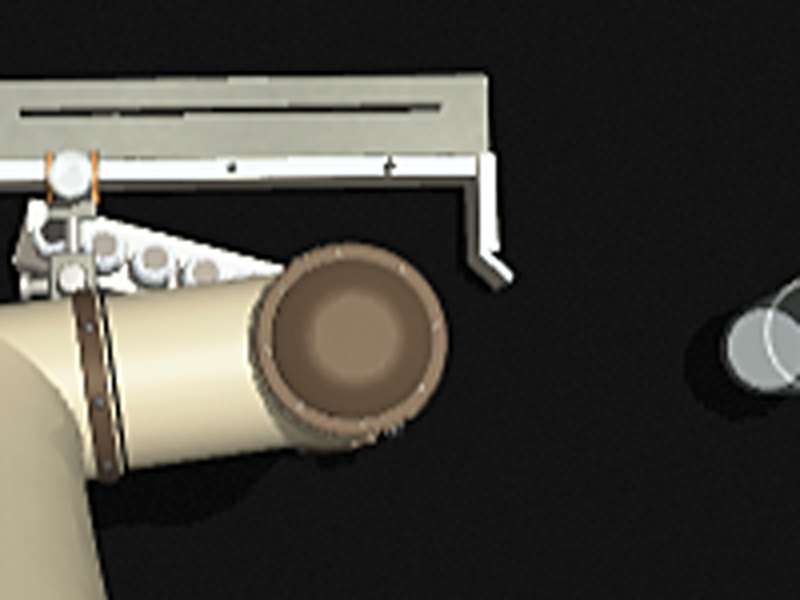

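step_arm:
  series:
    - [0.02, -0.006, 0, 0, 0, 0]
    - [0.036, -0.011, 0, 0, 0, 0]
    - [0.046, -0.014, 0, 0, 0, 0]
    - [0.054, -0.016, 0, 0, 0, 0]
    - [0.06, -0.018, 0, 0, 0, 0]
    - [0.067, -0.021, 0, 0, 0, 0.01]
    - [0.077, -0.026, 0, 0, 0, 0.025]
    - [0.0863, -0.03, 0, 0, 0, 0.039]
    - [0.0995, -0.035, 0, 0, 0, 0.058]
    - [0.1125, -0.04, 0, 0, 0, 0.077]
    - [0.126, -0.044, 0, 0, 0, 0.096]
    - [0.1395, -0.0485, 0, 0, 0, 0.115]

```text
clock: 12.4
position: [602.9, -109.6, 15.5]
ee_rot: [0.999, -0.05, -0.001, 0.0]
contact_force: [-2.8, 0.5, 2.5]
gripper_width: 85.3
```

```bash
python3 look.py 9 s
```

```text
{'clock': 12.5, 'position': [604.246, -109.649, 15.413], 'ee_rot': [0.999, -0.051, 0.0, 0.0], 'contact_force': [-0.588, -0.873, -0.255], 'joints': [0.084, 0.59, -0.26, 0.0, -0.721, 1.385]}
```

View pics/s9.png

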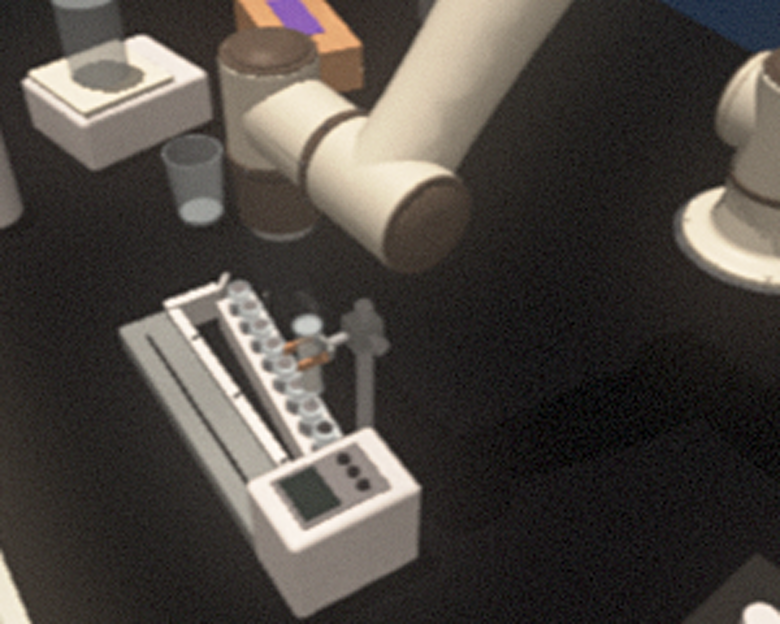

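View pics/t9.png

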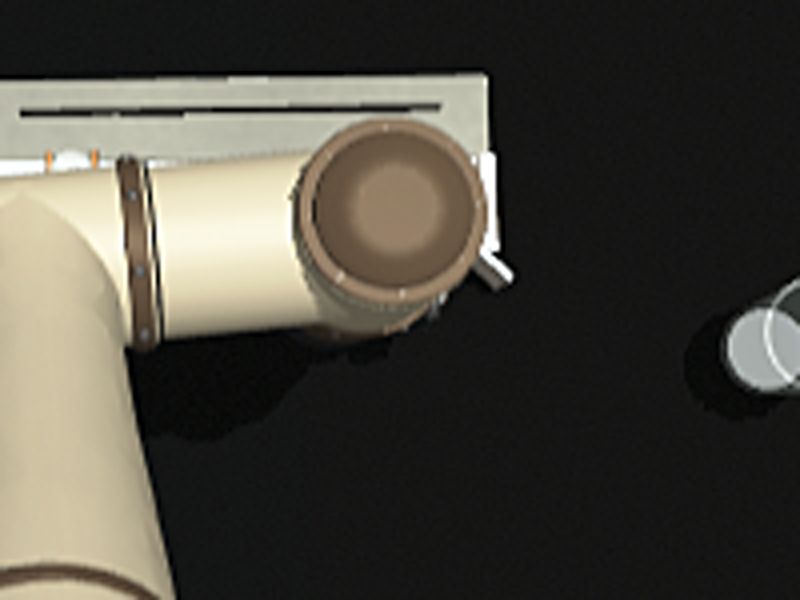

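step_arm:
  series:
    - [0.011, -0.003, 0, 0, 0, 0.016]
    - [0.022, -0.006, 0, 0, 0, 0.032]
    - [0.033, -0.008, 0, 0, 0, 0.047]
    - [0.042, -0.01, 0, 0, 0, 0.06]
    - [0.048, -0.01, 0, 0, 0, 0.064]
    - [0.053, -0.01, 0, 0, 0, 0.064]
    - [0.058, -0.01, 0, 0, 0, 0.064]
    - [0.062, -0.01, 0, 0, 0, 0.064]
    - [0.066, -0.01, 0, 0, 0, 0.064]
    - [0.068, -0.01, 0, 0, 0, 0.064]
    - [0.07, -0.01, 0, 0, 0, 0.064]

```text
clock: 13.42
position: [631.9, -113.2, 15.2]
ee_rot: [1.0, -0.0, -0.0, -0.0]
contact_force: [-3.7, 0.1, 0.4]
gripper_width: 85.6
```

```bash
python3 look.py 10 s
```

```text
{'clock': 13.517, 'position': [632.092, -113.208, 15.237], 'ee_rot': [1.0, -0.0, 0.0, -0.0], 'contact_force': [-2.369, 0.608, 0.86], 'joints': [0.074, 0.626, -0.184, -0.0, -0.761, 1.496]}
```

View pics/s10.png

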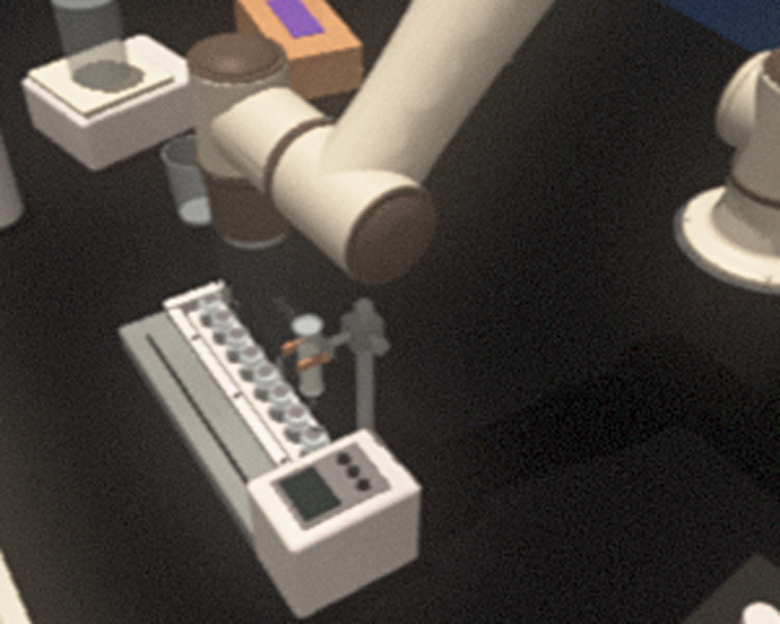

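step_arm:
  series:
    - [0.002, 0, 0, 0, 0, 0]
    - [0.004, 0, 0, 0, 0, 0]
    - [0.004, 0, 0, 0, 0, 0]
    - [0.004, 0, 0, 0, 0, 0]

```text
clock: 13.85
position: [633.2, -113.2, 15.2]
ee_rot: [1.0, -0.0, -0.0, -0.0]
contact_force: [-3.9, 0.2, 0.9]
gripper_width: 85.3
```

step_arm:
  series:
    - [0.002, 0, 0, 0, 0, 0]
    - [0.004, 0, 0, 0, 0, 0]
    - [0.005, 0, 0, 0, 0, 0]
    - [0.005, 0, 0, 0, 0, 0]

```text
clock: 14.18
position: [633.2, -113.2, 15.2]
ee_rot: [1.0, -0.0, -0.003, -0.0]
contact_force: [-8.4, 1.2, 5.8]
gripper_width: 85.3
```

step_arm:
  series:
    - [-0.02, 0, 0, 0, 0, 0]
    - [-0.1, 0, 0, 0, 0, 0]
    - [-0.15, 0, 0.1, 0, 0, 0]
    - [-0.2, 0, 0.2, 0, 0, 0]
    - [-0.3, -0.08, 0.3, 0, 0, 0]
    - [-0.4, -0.16, 0.3, 0, 0, 0]
    - [-0.5, -0.24, 0.3, 0, 0, 0]
    - [-0.5, -0.32, 0.3, 0, 0, 0]
    - [-0.5, -0.4, 0.3, 0, 0, 0]
    - [-0.5, -0.4, 0.3, 0, 0, 0]

```text
clock: 15.02
position: [435.6, -277.0, 137.0]
ee_rot: [1.0, -0.002, 0.003, 0.001]
contact_force: [0.4, 0.4, -0.2]
gripper_width: 85.4
```

```bash
python3 look.py 11 s
python3 - <<'E'
from h import *
t=np.load("top11.npz");crop(t,215,120,365,190,5.3,"pics/t11b.png")
print(rack(t,(255,145,380,180)))
E
```

```text
{'clock': 15.117, 'position': [436.216, -275.866, 136.216], 'ee_rot': [1.0, -0.003, 0.003, 0.001], 'contact_force': [0.485, -0.431, 0.511], 'joints': [-0.249, 0.293, -0.395, 0.001, -0.878, 1.814]}
(((663.0573120117188, -88.84342956542969), (219.1434326171875, 40.851707458496094), 89.29855346679688), array([[ 641.29156 , -198.15688 ],
       [ 682.1402  , -198.657   ],
       [ 684.82306 ,   20.470016],
       [ 643.9744  ,   20.970139]], dtype=float32))
```

View pics/t11b.png

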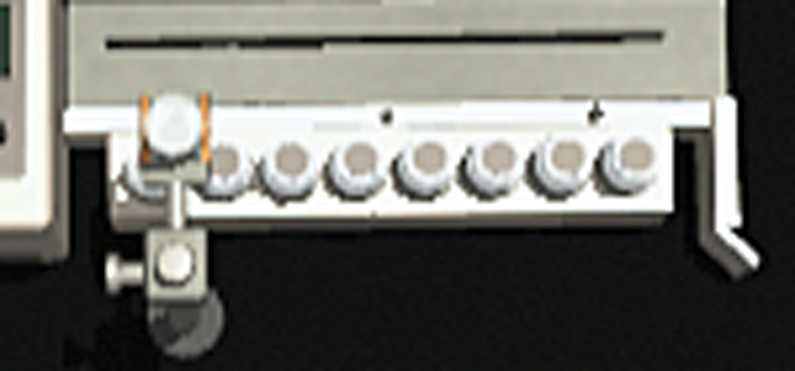

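View pics/s11.png

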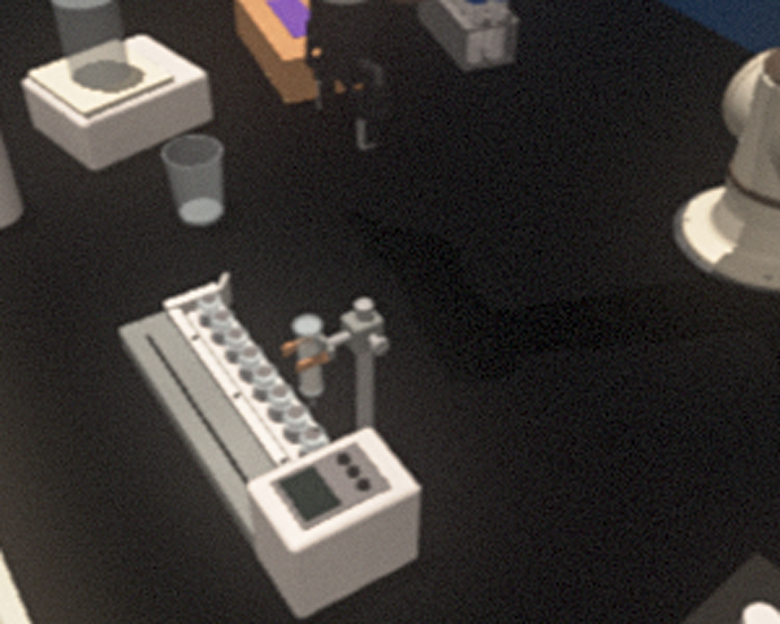

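Run:
```python
from h import *
a=np.load("top0.npz")["image"].astype(int);b=np.load("top11.npz")["image"].astype(int);d=abs(a-b).max(2)>40
print("vials",d[205:275,75:130].sum(),"beaker",d[160:205,405:460].sum(),"unit/rail",d[100:135,185:360].sum())
t=np.load("top11.npz")
f=lambda u,v,z:np.round(ray(t,215+(u+.5)/5.3-.5,120+(v+.5)/5.3-.5,z),1)
print(f(210,215,40),f(670,212,40),"right end",f(672,170,40),"left end",f(110,170,40))
from bench import arm
print(arm.job_done())
```

```text
vials 0 beaker 0 unit/rail 0
[645.2  22.   40. ] [ 643.9 -196.6   40. ] right end [ 664.1 -198.1   40. ] left end [667.4  69.3  40. ]
the job is handed in; nothing more can be done
None
```

The rack is home in the bay, flat against the back rail. I handed the job in at about 15 s of robot time; `job_done` reports no verdict.

**What I did:**
- I squared the open fingers on the rack's near side, pushed it forward and turned it to about 16°.
- I pushed on the right end face to feed the left end in behind the rod. By my estimate the rack passed the rod with about 10 mm to spare.
- I swung the right end in with a two-finger push that turned the rack about its left end, then pressed it lightly against the rail. It stopped moving there as the force rose to about 8 N.

**Last checks, from the top picture:**
- **Position along the bay:** the rack's middle is within about 2 mm of mid-bay.
- **Angle and fit to the rail:** the near long side is parallel to the rail within about 0.5°, and no gap to the rail is visible.
- **Bystanders:** the beaker and the two capped vials show no pixel change from the start.

**One check disagreed:** the automatic rectangle fit on the final picture covered only part of the rack, because the glass column's holder hides the left end. I judged the final pose from hand-picked edges instead.

I had no direct reading of the force on the rod. The highest force at the tool in the readings after each move was about 10 N, in that last press against the rail.

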